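# Close a board-test fixture and ratchet its clamp home

### The job

Close the board-test fixture: pick up the blue pressure plate by its black grip, hook its steel lip under the fixture's near ledge with the plate tipped up, and swing it down until it lies flat in the fixture. Then hold the red knob and pump the lever to and fro, stroke by stroke, so that the ratchet swings the orange clamp arm round until it lies squarely across the plate; work only the knob, never pushing the clamp arm or its toothed wheel directly. Leave the lever back at its stop on the robot's side and let go, with the plate still seated and the other things on the bench left where they were.

Things in the scene. Friction and masses are not known exactly. Their poses are not given: they have to be found in the camera images.
- plate_grip (a point): Point in the grip of the loose pressure plate (about 0.2 kg): a blue slab 120 (its x) x 100 (y) x 6 mm with an upright black grip bar on its middle, 12 thick (x) x 50 long (y), from 6 to 48 mm above the underside. The point is at the bar's middle, 28 mm above the underside. z is up out of the plate's top, -x towards its lip. Starts flat on the bench, left of the fixture, lip towards the robot.
- plate_lip (a point): Middle of the outer end of the plate's steel lip, at the level of the underside, 74 mm from the plate's centre along its -x. The lip sticks out 14 mm from the plate's -x edge, is 70 mm wide (y) and 4 mm thick, level with the underside. Axes as the plate.
- fixture_seat (a point): Centre of the fixture's seat, on the surface that carries the plate's underside, 22 mm above the bench. Axes: z up, +x away from the robot, -x to the near ledge, -y to the clamp. The seated plate has these axes and its centre here, with 4 mm play each way in x and y. Side cheeks: inner faces at y = +-54 mm, 5 mm above the seat. The fixture is a fixed aluminium frame, 164 x 124 mm.
- ledge_edge (a point): Middle of the ledge's free lower edge, at x = -64 mm from the seat's centre, 12 mm above the seat surface. The ledge overhangs the seat by 14 mm, from the near wall's inner face (x = -78) to -64; it is 8 mm thick and 124 mm wide. Axes as the fixture.
- far_wall (a point): Middle of the top of the far wall's inner face: x = +64 mm from the seat's centre, 40 mm above the seat. From ledge edge to far wall is 128 mm, but plate with lip is 134 mm: it goes in only tipped up, far edge high, lip first (0.45 rad is right, under 0.3 rad it does not pass), then swings down about the lip's end. Axes as the fixture.
- lever_axis (a point): Point on the vertical axis shared by lever and clamp, 84 mm above the bench (the knob's half height), at x = +20, y = -105 mm from the seat's centre. Axes as the fixture. Stacked on this axis, heights above the bench: orange clamp arm 31 to 40 mm, toothed wheel 40 to 50 (radius 36), steel lever 54 to 62.
- lever_knob (a point): Centre (half height) of the red knob at the lever's end, 110 mm from the lever axis: an upright cylinder of diameter 18 mm, from 64 to 104 mm above the bench, over a boss of radius 11 with its top at 65 mm. Its x axis points outward along the lever.
- lever (a joint): Lever angle, 0 (rest stop, robot's side) to 0.75 rad (far stop), growing as the knob is pushed away from the robot (counter-clockwise from above). The lever points along 4.084 + value from the fixture's +x (at 0.63 along its -y). It stays where left; 1 to 5 N at the knob. Growing, its spring pawl pushes the wheel on; going back, the pawl clicks over the teeth and the wheel stays.
- clamp (a joint): Angle of toothed wheel and orange arm (75 mm long from the axis, 18 wide), rad, growing counter-clockwise from above. The arm is square across the plate (along the fixture's +y) at 2.6; end stop at 2.95. Starts at 0 to 0.9, clear of the plate. 12 teeth of 0.524 rad: a full to-and-fro stroke advances one tooth (the first may give less or more). Stays where left; passes 2.5 mm above the plate.
- clamp_tip (a point): Point at the outer end of the orange clamp arm, 75 mm from the axis, 35 mm above the bench.
- solder_spool: Bystander: green spool of wire, 58 mm in diameter, 36 mm high, standing at the far left; leave it alone. Origin under its middle.
- braid_spool: Bystander: small white spool with orange face, 42 mm in diameter, 11 mm high, lying at the near left; leave it alone. Origin under its middle.
- screwdriver: Bystander: small screwdriver with orange handle, 18 x 173 x 18 mm, lying at the near right; leave it alone. Origin under its middle.
- ipa_bottle: Bystander: white dispenser bottle with blue collar, 60 mm in diameter, 146 mm high, at the far right; leave it alone. Origin under its middle.
- flux_pen: Bystander: white pen with green end, 16 x 132 x 16 mm, lying on the bench in front of the fixture; leave it alone. Origin under its middle.

How it is judged:
On the way, in this order (a step that is already met when the one before it is completed fails the run):
1. the plate is tipped up by more than 0.2 rad with its lip at least 3 mm under the near ledge (angle between plate_grip's own z axis and vertical between 0.2 and 1 rad and x of plate_lip in the frame of ledge_edge between -0.02 and -0.003 m and z of plate_lip in the frame of ledge_edge between -0.016 and 0 m and y of plate_lip in the frame of ledge_edge between -0.03 and 0.03 m), for 0.1 s.
2. the plate lies flat in its seat with the lip under the ledge (angle between plate_grip's own z axis and vertical below 0.06 rad and x of plate_grip in the frame of fixture_seat between -0.008 and 0.008 m and y of plate_grip in the frame of fixture_seat between -0.008 and 0.008 m and z of plate_grip in the frame of fixture_seat between 0.023 and 0.032 m and x of plate_lip in the frame of ledge_edge below -0.004 m), for 0.2 s.
3. the clamp arm has been ratcheted across the seated plate (all of step 2 and value of joint clamp between 2.2 and 3 rad), for 0.2 s.
At the end, for the whole second after the job is handed in: The plate lies flat in its seat (within 0.06 rad, centred within 8 mm in x and y, 5 mm in height, lip at least 4 mm under the ledge); the clamp arm lies across it (clamp between 2.2 and 3.0 rad, square at 2.6); the lever is back at its rest stop (below 0.15 rad) (all of step 3 and value of joint lever below 0.15 rad); the robot touches nothing.
It fails at once if the clamp arm or toothed wheel is pushed directly by the gripper (over 2 N) (contact force between any of the fingers, the arm and clamp above 2 N).
It fails at once if a bystander is moved by more than 25 mm (distance of any of solder_spool, braid_spool, screwdriver, ipa_bottle, flux_pen from where it was at the start of the episode above 0.025 m).
It also fails if it takes over 72 s, if anything falls off the work surface, if the arm or the gripper's body presses on something with over 40 N, if the wrist force passes 120 N, or if a joint passes its speed limit or range.

### The arm

A 6-joint arm with a two-finger parallel gripper is mounted at the origin on a cart in front of the work surface, level with it; the furniture and walls round the work are solid. World frame = base frame: x ahead of the robot, y to its left, z up, the work surface at z = 0. Lengths are in m, angles in rad, forces in N, time in s.
With the tool pointing down it reaches from about 0.325 to 0.925 m from the base axis. Payload 3.1 kg.
Tool frame: the origin (TCP) lies midway between the tips of the shut fingers; the grasp point (between the pads) lies 19 mm behind it; z points along the fingers, y is the line along which they close (so a half turn about z gives the same grasp; the last joint's range is limited). The gripper opens to 85 mm and grips with 20 to 120 N. Pads are 22 mm wide; open, the fingers measure 114 mm over their backs; the gripper's body (76 mm by 85 mm) begins 54 mm behind the grasp point. The pads swing forward as they close: fully open they stand 13 mm farther back than shut.
Start: joints at [-1.38, 0.217, 1.613, -0, 1.311, -0.112], TCP at [0.186, -0.597, 0.231] pointing down, gripper open.
Joint ranges: [-2.75, 2.75], [-0.78, 2.1], [0.31, 2.55], [-1.13, 4.27], [0.13, 2.63], [-2.58, 2.58]. Speed limits (rad/s): [2.79, 2.79, 3.14, 3.14, 3.14, 3.14].

### API

Orientations are given as a unit quaternion [x, y, z, w].
In Python, from station import monitor, imaging, workorder, models gives the robot as it stands. The module is installed in compiled form; this text tells all that it offers.
- The arm moves only by the shell command python3 -m jog 'ROWS' [FORCE]. ROWS is JSON, a list of rows, each an object of numbers: "x", "y", "z": the shift along the world's x, y, z in m; "ax", "ay", "az": the turn, a rotation vector about the world's x, y, z in rad; "grip": the opening in per cent of the stroke, from 0 (shut) to 100 (fully open). In form: [{"x": .., "y": .., "z": .., "ax": .., "ay": .., "az": .., "grip": ..}, ...]. A call has 1 to 12 rows; each row is the pose to reach, as a shift and turn from the pose commanded when the call began; what a row does not reach only later rows make up. A row lasts 1/12 s, in which the tool goes at most 41.7 mm and 7.16 degrees, less where a joint would pass 70% of its speed; a pose out of reach is approached as far as the arm can. A call with a gripper value outside its range is refused whole. The fingers move at their own pace and stop on an object; FORCE is the grip in N (left out, the last holds). Time passes only in rows, so rows that repeat a pose let the fingers close. It gives the time, the measured TCP pose, the force, the opening and the grip force at its end, in the units of the state.
- monitor.get_state(): the state, without advancing time (a new reading comes with each control period).
- imaging.capture(name): name is "scene" or "top" or "wrist"; returns a dict with "image" (480x640x3 uint8, red, green, blue), "z_map" (480x640 float32, m along the optical axis (not along the pixel's ray), 0 where there is no reading), "intrinsics" (3x3 intrinsics, pixels), "D" ([k1, k2, p1, p2, k3] as OpenCV has them; the pictures are not rectified), "rvec" (rotation vector, rad) and "tvec" (3), from world to camera coordinates, as OpenCV has them; the wrist camera has in their place "T_tool_cam" (4x4, takes a point from camera to tool coordinates, whose origin is the TCP and whose axes are the flange's). Camera axes: x right, y down, z forward; pixel columns grow to the right and rows downward; lengths in m; the calibration is good to about 2 mm. A picture is of the moment at which its call begins: read the wrist's pose just before it.
- workorder.sign_off(): hands the job in; it is judged then, once.
Trained networks look in a picture, given as the dict that the camera call returned (one of the last four; its "shot" number tells which), for a name from the list of things; names that differ only in an ending like _2 or _b are one class to them, and where a whole thing is asked for, a point or a joint stands for the part that bears it (a point fixed in the world has none). Each returns a list of dicts, best first, with "conf" (0 to 1); they miss things now and then, are a little off and sometimes report something else, mostly with a low value. They report only what shows in the picture. A call takes as long as a camera call.
- models.search_frame(picture, label): "position" ([column, row] as shares, 0 to 1, of the picture: columns of its width, rows of its height, amid what is visible of it).
The state is a dict: "time": time; "q": joint angles; "qd": joint speeds; "joint_efforts": joint torques, N m; "ee_pos": TCP position; "eef_rot": TCP orientation; "contact_force": force on the tool from outside, world axes, zero at the start; "torque": the same for the moment, N m; "opening": finger opening in m; "grasp_force": force on a finger pad.
Only numpy, scipy, OpenCV 4.12 (cv2) and the standard library are available. Lean on these libraries where they do the work, as an engineer would, in place of code of your own. Each camera call takes 0.05 s, during which the arm holds its last target. There are 200 camera calls.

## Working session

There is one attempt and no reset: what is moved stays moved. The work goes in short steps, Python scripts to look and compute and a shell command to move; the robot and the scene stay as the last step left them, time stands still between calls to the robot, and variables do not carry over. Pictures are saved under pics/ and viewed, at most 12 in all, crops included, and the job is handed in when it is done.

```bash
mkdir -p pics
cat > h.py <<'E'
import numpy as np, cv2
from station import monitor, imaging, workorder, models
def cloud(c):
    K=np.array(c["intrinsics"]);D=np.array(c["D"]);z=c["z_map"]
    u,v=np.meshgrid(np.arange(640),np.arange(480))
    p=cv2.undistortPoints(np.stack([u,v],-1).reshape(-1,1,2).astype(np.float64),K,D).reshape(480,640,2)
    P=np.dstack([p[...,0]*z,p[...,1]*z,z])
    if "rvec" in c:
        R=cv2.Rodrigues(np.array(c["rvec"],float))[0];t=np.array(c["tvec"],float).ravel()
        W=(P-t)@R
    else:
        from scipy.spatial.transform import Rotation as Ro
        s=c["state"];T=np.array(c["T_tool_cam"]);Q=P@T[:3,:3].T+T[:3,3]
        W=Q@Ro.from_quat(s["eef_rot"]).as_matrix().T+np.array(s["ee_pos"])
    W[z==0]=np.nan
    return W
def shot(n):
    s=monitor.get_state();c=imaging.capture(n);c["state"]=s;return c
def save(c,f): cv2.imwrite("pics/"+f,c["image"][...,::-1])
E
python3 - <<'E'
from h import *
for n in("top","scene"):
    c=shot(n);save(c,n+"1.png");W=cloud(c);np.save(n+".npy",W);np.save(n+"_im.npy",c["image"])
    for l in "plate_grip plate_lip fixture_seat lever_knob clamp_tip lever clamp flux_pen screwdriver solder_spool braid_spool ipa_bottle".split():
        for d in models.search_frame(c,l)[:2]:
            p=d["position"];x,y=int(p[0]*640),int(p[1]*480)
            print(n,l,round(d["conf"],2),x,y,W[min(y,479),min(x,639)].round(3))
s=monitor.get_state();print(s)
E
```

```text
top plate_grip 0.67 201 232 [0.528 0.226 0.008]
top plate_lip 0.86 202 229 [0.533 0.213 0.049]
top plate_lip 0.18 330 199 [ 0.604 -0.08   0.015]
top fixture_seat 0.81 327 199 [ 0.604 -0.073  0.014]
top lever_knob 0.77 377 194 [ 0.608 -0.184  0.068]
top clamp_tip 0.93 366 179 [ 0.642 -0.16   0.064]
top lever 0.62 380 196 [ 0.604 -0.192  0.06 ]
top lever 0.18 329 200 [ 0.601 -0.077  0.017]
top clamp 0.84 367 176 [ 0.651 -0.164  0.054]
top flux_pen 0.84 321 289 [ 0.393 -0.057  0.014]
top screwdriver 0.75 439 299 [ 0.367 -0.333  0.014]
top solder_spool 0.86 214 158 [0.699 0.189 0.036]
top braid_spool 0.71 262 302 [0.363 0.081 0.012]
top ipa_bottle 0.82 471 158 [ 0.67 -0.37  0.15]
scene plate_grip 0.58 206 350 [0.539 0.247 0.011]
scene plate_grip 0.28 312 230 [ 0.6   -0.185  0.063]
scene plate_lip 0.95 203 350 [0.547 0.246 0.008]
scene fixture_seat 0.65 294 261 [ 0.592 -0.096  0.02 ]
scene fixture_seat 0.16 313 227 [ 0.608 -0.202  0.063]
scene lever_knob 0.56 312 229 [ 0.605 -0.194  0.061]
scene clamp_tip 0.68 297 238 [ 0.616 -0.144  0.054]
scene clamp_tip 0.55 163 309 [0.681 0.213 0.029]
[... 423 characters left out ...]
 'q': array([-1.38019462e+00,  2.16906750e-01,  1.61342389e+00, -1.28078881e-05,
        1.31128910e+00, -1.12221628e-01]), 'qd': array([-8.15369544e-05,  1.52111751e-04, -5.49061678e-05, -3.93953953e-05,
       -1.64621374e-03, -7.29598635e-04]), 'joint_efforts': array([ 2.13147650e-03, -3.96884680e+01, -3.04242146e+01, -2.80024682e-05,
        8.39720069e-04,  1.37726929e-05]), 'ee_pos': array([ 0.18639017, -0.59656185,  0.23128356]), 'eef_rot': array([ 9.88558888e-01,  1.50835424e-01, -6.71541951e-06, -1.32916657e-05]), 'contact_force': array([-0.73557204, -0.27224882, -0.16998162]), 'torque': array([0.01336128, 0.00612813, 0.00690959]), 'grasp_force': 0.0, 'opening': 0.08557621432992285}
```

Run:
```python
import numpy as np,cv2
im=cv2.imread("pics/top1.png")[120:330,150:500]
cv2.imwrite("pics/a.png",cv2.resize(im,None,fx=2.2,fy=2.2,interpolation=cv2.INTER_CUBIC))
for n in("top","scene"):
    W=np.load(n+".npy");I=np.load(n+"_im.npy").astype(int)
    hsv=cv2.cvtColor(I.astype(np.uint8),cv2.COLOR_RGB2HSV).astype(int)
    x,y,z=W[...,0],W[...,1],W[...,2]
    def rect(m,l):
        P=W[m];
        if len(P)<5: print(n,l,len(P));return
        r=cv2.minAreaRect(P[:,:2].astype(np.float32));print(n,l,len(P),"med",np.median(P,0).round(4),"rect",np.round(r[0],4),np.round(r[1],4),round(r[2],2))
    pl=(x>.42)&(x<.66)&(y>.12)&(y<.33)
    rect(pl&(z>.003)&(z<.02)&(hsv[...,0]>95)&(hsv[...,0]<130)&(hsv[...,1]>100),"blue")
    rect(pl&(z>.04)&(z<.056),"grip")
    fx=(x>.48)&(x<.75)&(y>-.3)&(y<.03)
    rect(fx&(z>.055)&(z<.068)&(y>-.16),"farwall")
    rect(fx&(z>.037)&(z<.048)&(x<.58)&(y>-.15),"ledge")
    rect(fx&(z>.018)&(z<.026)&(y>-.15),"seat")
    red=fx&((hsv[...,0]<6)|(hsv[...,0]>172))&(hsv[...,1]>140)
    rect(red,"red"); rect(red&(z>.098),"redtop")
    rect(fx&(hsv[...,0]>8)&(hsv[...,0]<22)&(hsv[...,1]>140)&(z>.025)&(z<.05),"orange")
    rect(fx&(z>.053)&(z<.066)&(y<-.16),"lever")
```

```text
top blue 1779 med [0.5334 0.2199 0.0063] rect [0.5367 0.2214] [0.1018 0.1228] 75.99
top grip 117 med [0.5352 0.2205 0.0475] rect [0.5352 0.221 ] [0.0508 0.0116] 75.68
top farwall 400 med [ 0.664  -0.0704  0.0622] rect [ 0.6581 -0.0816] [0.1783 0.0532] 73.79
top ledge 561 med [ 0.5218 -0.0649  0.0422] rect [ 0.5214 -0.0645] [0.0241 0.1236] 5.02
top seat 1305 med [ 0.6002 -0.0543  0.0223] rect [ 0.5856 -0.0588] [0.153  0.1239] 5.04
top red 95 med [ 0.5827 -0.2575  0.102 ] rect [ 0.6196 -0.2174] [0.1547 0.1102] 52.87
top redtop 53 med [ 0.5823 -0.2609  0.1042] rect [ 0.5824 -0.2612] [0.0152 0.0168] 44.26
top orange 18 med [ 0.6813 -0.1871  0.0383] rect [ 0.6748 -0.1825] [0.0172 0.0441] 65.02
top lever 466 med [ 0.6038 -0.1959  0.0621] rect [ 0.5998 -0.2062] [0.1299 0.05  ] 52.29
scene blue 831 med [0.5428 0.2559 0.0057] rect [0.5393 0.2472] [0.052  0.1227] 75.16
scene grip 108 med [0.5344 0.2371 0.0466] rect [0.5355 0.2344] [0.0286 0.0131] 80.96
scene farwall 158 med [ 0.6413 -0.1388  0.0606] rect [ 0.647  -0.1131] [0.1183 0.0367] 61.52
scene ledge 350 med [ 0.5175 -0.0549  0.0413] rect [ 0.5196 -0.0613] [0.0258 0.1255] 4.91
scene seat 726 med [ 0.5864 -0.0712  0.0216] rect [ 0.5858 -0.0718] [0.1574 0.1606] 4.06
scene red 101 med [ 0.5777 -0.2531  0.0867] rect [ 0.5798 -0.2556] [0.0149 0.0157] 30.11
scene redtop 25 med [ 0.5789 -0.2538  0.102 ] rect [ 0.5803 -0.2565] [0.0148 0.0137] 30.14
scene orange 29 med [ 0.6839 -0.1808  0.0384] rect [ 0.6826 -0.1822] [0.0174 0.0203] 67.77
scene lever 246 med [ 0.5947 -0.2037  0.0609] rect [ 0.5948 -0.2067] [0.1217 0.0417] 61.34
```

View pics/a.png

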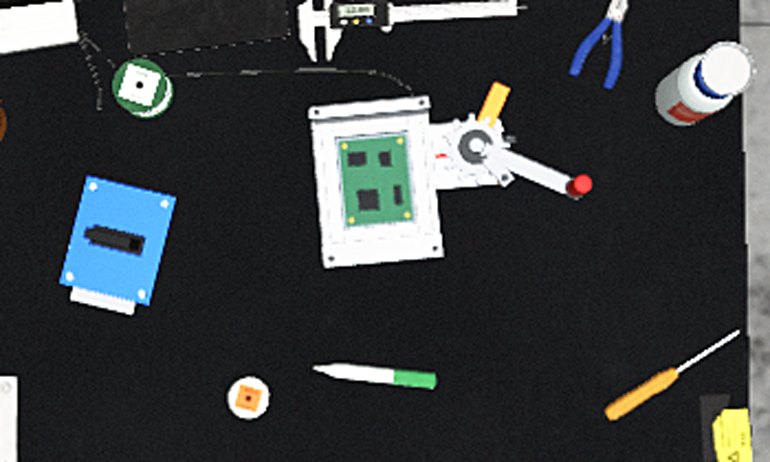

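```bash
python3 -m jog '[{"x":0.2,"y":0.4,"az":0.51},{"x":0.2,"y":0.4,"az":0.51},{"x":0.2,"y":0.4,"az":0.51},{"x":0.2,"y":0.4,"az":0.51},{"x":0.2,"y":0.4,"az":0.51},{"x":0.2,"y":0.4,"az":0.51},{"x":0.2,"y":0.4,"az":0.51},{"x":0.2,"y":0.4,"az":0.51},{"x":0.2,"y":0.4,"az":0.51},{"x":0.2,"y":0.4,"az":0.51},{"x":0.2,"y":0.4,"az":0.51},{"x":0.2,"y":0.4,"az":0.51}]' 30
python3 - <<'E'
import numpy as np
# fixture-frame fit from saved clouds
for n in("top","scene"):
    W=np.load(n+".npy");yaw=.0876
    c,s=np.cos(yaw),np.sin(yaw)
    d=W-np.array([.596,-.056,.0]);X=d[...,0]*c+d[...,1]*s;Y=-d[...,0]*s+d[...,1]*c;Z=d[...,2]
    for l,m in(("far",(Z>.056)&(Z<.067)&(X>.05)&(X<.09)&(abs(Y)<.08)),("ledge",(Z>.037)&(Z<.047)&(X<-.05)&(X>-.1)&(abs(Y)<.08))):
        x,y=X[m],Y[m];print(n,l,m.sum(),np.percentile(x,[2,98]).round(4),np.percentile(y,[1,99]).round(4),np.polyfit(y,x,1).round(4),np.median(Z[m]))
E
```

```text
top far 303 [0.0648 0.0766] [-0.0618  0.0586] [-0.0007  0.0703] 0.06207779338280817
top ledge 559 [-0.0867 -0.0637] [-0.0624  0.0587] [-0.001  -0.0752] 0.042235609473534774
scene far 70 [0.0631 0.0751] [-0.0583 -0.0033] [-0.0151  0.0669] 0.060543717019998416
scene ledge 350 [-0.0886 -0.065 ] [-0.0597  0.0631] [ 0.0029 -0.078 ] 0.04126751162478389$[0]: bad value
```

```bash
python3 -m jog '[{"x":0.2,"y":0.4,"z":0,"ax":0,"ay":0,"az":0.51,"grip":100},{"x":0.2,"y":0.4,"z":0,"ax":0,"ay":0,"az":0.51,"grip":100},{"x":0.2,"y":0.4,"z":0,"ax":0,"ay":0,"az":0.51,"grip":100},{"x":0.2,"y":0.4,"z":0,"ax":0,"ay":0,"az":0.51,"grip":100},{"x":0.2,"y":0.4,"z":0,"ax":0,"ay":0,"az":0.51,"grip":100},{"x":0.2,"y":0.4,"z":0,"ax":0,"ay":0,"az":0.51,"grip":100},{"x":0.2,"y":0.4,"z":0,"ax":0,"ay":0,"az":0.51,"grip":100},{"x":0.2,"y":0.4,"z":0,"ax":0,"ay":0,"az":0.51,"grip":100},{"x":0.2,"y":0.4,"z":0,"ax":0,"ay":0,"az":0.51,"grip":100},{"x":0.2,"y":0.4,"z":0,"ax":0,"ay":0,"az":0.51,"grip":100},{"x":0.2,"y":0.4,"z":0,"ax":0,"ay":0,"az":0.51,"grip":100},{"x":0.2,"y":0.4,"z":0,"ax":0,"ay":0,"az":0.51,"grip":100}]' 40
```

```text
time: 2.3
ee_pos: [0.388, -0.192, 0.2315]
eef_rot: [0.917, 0.398, 0.001, -0.001]
contact_force: [-0.2, -0.1, 0.3]
opening: 0.0852
grasp_force: 0.0
```

```bash
python3 -m jog '[{"x":0.148,"y":0.413,"z":-0.03,"ax":0,"ay":0,"az":0.51,"grip":100},{"x":0.148,"y":0.413,"z":-0.03,"ax":0,"ay":0,"az":0.51,"grip":100},{"x":0.148,"y":0.413,"z":-0.03,"ax":0,"ay":0,"az":0.51,"grip":100},{"x":0.148,"y":0.413,"z":-0.03,"ax":0,"ay":0,"az":0.51,"grip":100},{"x":0.148,"y":0.413,"z":-0.03,"ax":0,"ay":0,"az":0.51,"grip":100},{"x":0.148,"y":0.413,"z":-0.03,"ax":0,"ay":0,"az":0.51,"grip":100},{"x":0.148,"y":0.413,"z":-0.03,"ax":0,"ay":0,"az":0.51,"grip":100},{"x":0.148,"y":0.413,"z":-0.03,"ax":0,"ay":0,"az":0.51,"grip":100},{"x":0.148,"y":0.413,"z":-0.03,"ax":0,"ay":0,"az":0.51,"grip":100},{"x":0.148,"y":0.413,"z":-0.03,"ax":0,"ay":0,"az":0.51,"grip":100},{"x":0.148,"y":0.413,"z":-0.03,"ax":0,"ay":0,"az":0.51,"grip":100},{"x":0.148,"y":0.413,"z":-0.03,"ax":0,"ay":0,"az":0.51,"grip":100}]' 40
python3 - <<'E'
from h import *
from scipy.spatial.transform import Rotation as Ro
c=shot("wrist");save(c,"w1.png");W=cloud(c);I=c["image"]
hsv=cv2.cvtColor(I,cv2.COLOR_RGB2HSV).astype(int);x,y,z=W[...,0],W[...,1],W[...,2]
s=c["state"];print(s["ee_pos"],Ro.from_quat(s["eef_rot"]).as_matrix().round(3),c["T_tool_cam"])
def rect(m,l):
    P=W[m]
    if len(P)>5:
        r=cv2.minAreaRect(P[:,:2].astype(np.float32));print(l,len(P),"med",np.median(P,0).round(4),"rect",np.round(r[0],4),np.round(r[1],4),round(r[2],2))
pl=(x>.42)&(x<.66)&(y>.12)&(y<.33)
rect(pl&(z>.0)&(z<.02)&(hsv[...,0]>95)&(hsv[...,0]<130)&(hsv[...,1]>100),"blue")
rect(pl&(z>.04)&(z<.056),"grip")
E
```

```text
time: 3.3
ee_pos: [0.5356, 0.2202, 0.201]
eef_rot: [0.788, 0.616, 0.001, -0.0]
contact_force: [0.2, -0.3, -0.1]
opening: 0.0856
grasp_force: 0.0
[0.53564295 0.22016617 0.20097754] [[ 0.242  0.97   0.001]
 [ 0.97  -0.242  0.002]
 [ 0.002  0.    -1.   ]] [[ 6.88143918e-04 -9.52729016e-01 -3.03820586e-01  7.82852236e-02]
 [ 9.99999289e-01  3.59682762e-04  1.13706326e-03 -1.42028921e-03]
 [-9.74034130e-04 -3.03821152e-01  9.52728586e-01 -1.43396264e-01]
 [ 0.00000000e+00  0.00000000e+00  0.00000000e+00  1.00000000e+00]]
blue 16077 med [0.5378 0.2264 0.0068] rect [0.5358 0.2047] [0.1346 0.1341] 76.08
grip 1161 med [0.5351 0.2239 0.0487] rect [0.5349 0.2227] [0.0496 0.0118] 75.92
```

View pics/w1.png

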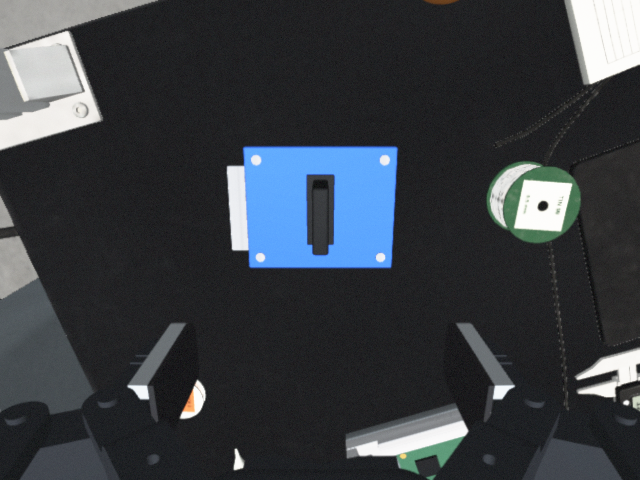

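```bash
python3 -m jog '[{"x":-0.0005,"y":0.0015,"z":-0.188,"ax":0,"ay":0,"az":0,"grip":100},{"x":-0.0005,"y":0.0015,"z":-0.188,"ax":0,"ay":0,"az":0,"grip":100},{"x":-0.0005,"y":0.0015,"z":-0.188,"ax":0,"ay":0,"az":0,"grip":100},{"x":-0.0005,"y":0.0015,"z":-0.188,"ax":0,"ay":0,"az":0,"grip":100},{"x":-0.0005,"y":0.0015,"z":-0.188,"ax":0,"ay":0,"az":0,"grip":100},{"x":-0.0005,"y":0.0015,"z":-0.188,"ax":0,"ay":0,"az":0,"grip":100},{"x":-0.0005,"y":0.0015,"z":-0.188,"ax":0,"ay":0,"az":0,"grip":0},{"x":-0.0005,"y":0.0015,"z":-0.188,"ax":0,"ay":0,"az":0,"grip":0},{"x":-0.0005,"y":0.0015,"z":-0.188,"ax":0,"ay":0,"az":0,"grip":0},{"x":-0.0005,"y":0.0015,"z":-0.188,"ax":0,"ay":0,"az":0,"grip":0},{"x":-0.0005,"y":0.0015,"z":-0.188,"ax":0,"ay":0,"az":0,"grip":0},{"x":-0.0005,"y":0.0015,"z":-0.188,"ax":0,"ay":0,"az":0,"grip":0}]' 60
python3 -m jog '[{"x":0,"y":0,"z":0,"ax":0,"ay":0,"az":0,"grip":0},{"x":0,"y":0,"z":0,"ax":0,"ay":0,"az":0,"grip":0},{"x":0,"y":0,"z":0,"ax":0,"ay":0,"az":0,"grip":0}]' 60
```

```text
time: 4.35
ee_pos: [0.535, 0.2183, 0.0148]
eef_rot: [0.789, 0.614, 0.001, 0.001]
contact_force: [0.2, -0.0, -0.1]
opening: 0.0125
grasp_force: 0.1
time: 4.6
ee_pos: [0.5351, 0.2183, 0.0149]
eef_rot: [0.789, 0.614, 0.001, 0.0]
contact_force: [-0.6, -1.5, 6.4]
opening: 0.0111
grasp_force: 60.2
```

```bash
python3 -m jog '[{"x":0,"y":0,"z":0.04,"ax":0,"ay":0,"az":0,"grip":0},{"x":0,"y":0,"z":0.08,"ax":0,"ay":0,"az":0,"grip":0},{"x":0,"y":0,"z":0.12,"ax":0,"ay":0,"az":0,"grip":0},{"x":0.061,"y":-0.274,"z":0.16,"ax":0,"ay":0,"az":0.333,"grip":0},{"x":0.061,"y":-0.274,"z":0.16,"ax":0,"ay":0,"az":0.333,"grip":0},{"x":0.061,"y":-0.274,"z":0.16,"ax":0,"ay":0,"az":0.333,"grip":0},{"x":0.061,"y":-0.274,"z":0.16,"ax":0,"ay":0,"az":0.333,"grip":0},{"x":0.061,"y":-0.274,"z":0.16,"ax":0,"ay":0,"az":0.333,"grip":0},{"x":0.061,"y":-0.274,"z":0.16,"ax":0,"ay":0,"az":0.333,"grip":0},{"x":0.061,"y":-0.274,"z":0.16,"ax":0,"ay":0,"az":0.333,"grip":0},{"x":0.061,"y":-0.274,"z":0.16,"ax":0,"ay":0,"az":0.333,"grip":0},{"x":0.061,"y":-0.274,"z":0.16,"ax":0,"ay":0,"az":0.333,"grip":0}]' 60
python3 -m jog '[{"x":0,"y":0,"z":0,"ax":0,"ay":0,"az":0,"grip":0},{"x":0,"y":0,"z":0,"ax":0,"ay":0,"az":0,"grip":0},{"x":0,"y":0,"z":0,"ax":0,"ay":0,"az":0,"grip":0}]' 60
cat >> h.py <<'E'
from scipy.spatial.transform import Rotation as Ro
def held(c,tag):
    W=cloud(c);s=c["state"];hsv=cv2.cvtColor(c["image"],cv2.COLOR_RGB2HSV).astype(int)
    L=(W-np.array(s["ee_pos"]))@Ro.from_quat(s["eef_rot"]).as_matrix()   # tool coords
    m=(abs(L[...,0])<.09)&(abs(L[...,1])<.1)&(abs(L[...,2]-.007)<.012)&(hsv[...,0]>95)&(hsv[...,0]<130)&(hsv[...,1]>100)
    P=L[m]
    if len(P)<20: print(tag,"few",len(P));return
    r=cv2.minAreaRect(P[:,:2].astype(np.float32))
    A=np.c_[P[:,:2],np.ones(len(P))];f=np.linalg.lstsq(A,P[:,2],rcond=None)[0]
    print(tag,len(P),"rect(tool)",np.round(r[0],4),np.round(r[1],4),round(r[2],2),"zplane",f.round(4),"min/max",np.percentile(P,[1,99],axis=0).round(4).tolist())
E
python3 - <<'E'
from h import *
s=monitor.get_state();print(s["ee_pos"],Ro.from_quat(s["eef_rot"]).as_matrix().round(4))
for n in("top","wrist","scene"):
    c=shot(n);save(c,n+"2.png");held(c,n)
E
```

```text
time: 5.6
ee_pos: [0.5948, -0.0583, 0.1729]
eef_rot: [0.678, 0.735, -0.0, -0.0]
contact_force: [0.0, 0.4, -2.4]
opening: 0.0109
grasp_force: 59.6
time: 5.85
ee_pos: [0.5939, -0.0544, 0.1723]
eef_rot: [0.676, 0.737, -0.0, -0.001]
contact_force: [-0.1, -0.1, -2.7]
opening: 0.0112
grasp_force: 59.6
[ 0.59394972 -0.05437362  0.17227548] [[-8.690e-02  9.962e-01 -2.000e-03]
 [ 9.962e-01  8.690e-02  7.000e-04]
 [ 9.000e-04 -2.000e-03 -1.000e+00]]
top 746 rect(tool) [ 0.0032 -0.0187] [0.0995 0.0814] 0.36 zplane [0.0068 0.0005 0.0086] min/max [[-0.0434, -0.0585, 0.0049], [0.0525, 0.0158, 0.0121]]
wrist 47625 rect(tool) [ 0.013  -0.0016] [0.1213 0.0833] 89.77 zplane [0.0048 0.0003 0.008 ] min/max [[-0.0237, -0.0595, 0.0066], [0.0541, 0.0574, 0.0098]]
scene 761 rect(tool) [ 0.0068 -0.0019] [0.1187 0.1023] 89.46 zplane [ 0.0128 -0.0034  0.0094] min/max [[-0.0428, -0.0609, 0.0075], [0.0562, 0.0561, 0.0144]]
```

```bash
cat >> h.py <<'E'
PSI=.0876;SEAT=np.array([.596,-.056,.022]);OFF=np.array([.0012,-.0045,.0145])
R0=np.array([[0,1,0],[1,0,0],[0,0,-1.]])
def tcp(lx,h,th,ly=0.):
    Rz=Ro.from_euler("z",PSI).as_matrix();Rp=Rz@Ro.from_euler("y",-th).as_matrix()
    lip=SEAT+Rz@np.array([lx,ly,h])
    return lip+Rp@(np.array([.074,0,0])+OFF),Rp@R0
def delta(*a):
    s=monitor.get_state();p,R=tcp(*a);M=Ro.from_quat(s["eef_rot"]).as_matrix()
    print(a,"d",(p-s["ee_pos"]).round(4),Ro.from_matrix(R@M.T).as_rotvec().round(4))
def where():
    s=monitor.get_state();M=Ro.from_quat(s["eef_rot"]).as_matrix()@R0.T
    c=np.array(s["ee_pos"])-M@OFF;Rz=Ro.from_euler("z",PSI).as_matrix();f=Rz.T@(c-SEAT);N=Rz.T@M
    print("t",round(s["time"],2),"centre",(f*1e3).round(1),"lip",((f+N@[-.074,0,0])*1e3).round(1),"euler xyz",Ro.from_matrix(N).as_euler("xyz").round(3),"F",np.round(s["contact_force"],1),"grip",round(s["opening"],4),round(s["grasp_force"],1))
E
python3 -c "
from h import *
where()
delta(-.057,.06,.45);delta(-.057,.003,.45)"
```

```text
t 6.0 centre [ -2.5   5.9 136.4] lip [-76.5   5.9 136.5] euler xyz [ 0.     0.001 -0.001] F [-0.5 -0.7 -2.3] grip 0.011 59.6
(-0.057, 0.06, 0.45) d [ 0.0062 -0.0053 -0.0452] [ 0.039  -0.449   0.0006]
(-0.057, 0.003, 0.45) d [ 0.0062 -0.0053 -0.1022] [ 0.039  -0.449   0.0006]
```

View pics/scene2.png

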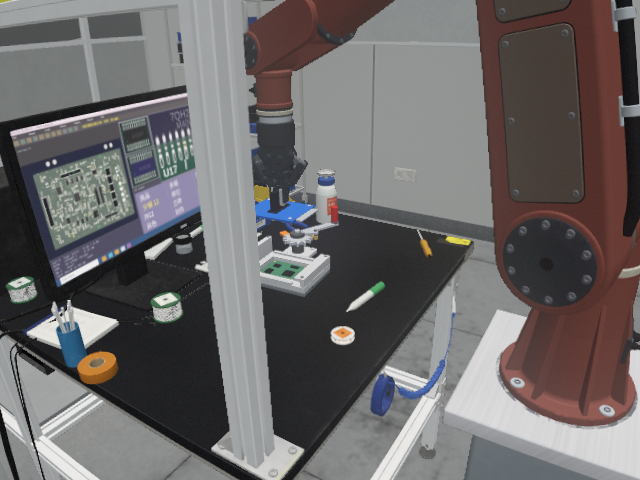

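```bash
python3 -m jog '[{"x":0.003,"y":-0.003,"z":0,"ax":0.02,"ay":-0.2245,"az":0.0003,"grip":0},{"x":0.0062,"y":-0.0053,"z":-0.0452,"ax":0.039,"ay":-0.449,"az":0.0006,"grip":0},{"x":0.0062,"y":-0.0053,"z":-0.0452,"ax":0.039,"ay":-0.449,"az":0.0006,"grip":0},{"x":0.0062,"y":-0.0053,"z":-0.0452,"ax":0.039,"ay":-0.449,"az":0.0006,"grip":0},{"x":0.0062,"y":-0.0053,"z":-0.0452,"ax":0.039,"ay":-0.449,"az":0.0006,"grip":0},{"x":0.0062,"y":-0.0053,"z":-0.0452,"ax":0.039,"ay":-0.449,"az":0.0006,"grip":0},{"x":0.0062,"y":-0.0053,"z":-0.0452,"ax":0.039,"ay":-0.449,"az":0.0006,"grip":0},{"x":0.0062,"y":-0.0053,"z":-0.0452,"ax":0.039,"ay":-0.449,"az":0.0006,"grip":0},{"x":0.0062,"y":-0.0053,"z":-0.0452,"ax":0.039,"ay":-0.449,"az":0.0006,"grip":0}]' 60
python3 - <<'E'
from h import *
where();delta(-.057,.012,.45);delta(-.057,.003,.45)
for n in("top","wrist","scene"):
    c=shot(n);save(c,n+"3.png");held(c,n)
    W=cloud(c);c_,s_=np.cos(PSI),np.sin(PSI);d=W-SEAT
    X=d[...,0]*c_+d[...,1]*s_;Y=-d[...,0]*s_+d[...,1]*c_;Z=d[...,2]
    m=(Z>.016)&(Z<.024)&(X<-.05)&(X>-.1)&(abs(Y)<.08)
    if m.sum()>20: print(n,"ledge",m.sum(),np.percentile(X[m],[2,98]).round(4),np.percentile(Y[m],[1,99]).round(4))
    m=(Z>.036)&(Z<.044)&(X>.055)&(X<.09)&(abs(Y)<.08)
    if m.sum()>20: print(n,"far",m.sum(),np.percentile(X[m],[2,98]).round(4),np.percentile(Y[m],[1,99]).round(4))
i=cv2.imread("pics/scene3.png")[180:310,200:370];cv2.imwrite("pics/s3c.png",cv2.resize(i,None,fx=4,fy=4,interpolation=cv2.INTER_CUBIC))
E
```

```text
time: 6.75
ee_pos: [0.6041, -0.0618, 0.1308]
eef_rot: [0.658, 0.718, 0.166, 0.153]
contact_force: [-0.3, -0.3, -2.6]
opening: 0.0112
grasp_force: 60.0
t 6.75 centre [12.8 -2.  95.3] lip [-53.7  -2.   62.8] euler xyz [-0.001 -0.454 -0.   ] F [-0.3 -0.3 -2.6] grip 0.0112 60.0
(-0.057, 0.012, 0.45) d [-0.0033  0.0017 -0.0511] [0.0009 0.0044 0.001 ]
(-0.057, 0.003, 0.45) d [-0.0033  0.0017 -0.0601] [0.0009 0.0044 0.001 ]
top 1331 rect(tool) [0.0028 0.0014] [0.1179 0.099 ] 89.9 zplane [0.003  0.0059 0.0084] min/max [[-0.0449, -0.0478, 0.0044], [0.0519, 0.0598, 0.0125]]
top far 32 [0.0654 0.0762] [-0.0636  0.0591]
wrist 47679 rect(tool) [ 0.0131 -0.001 ] [0.1209 0.0833] 89.93 zplane [0.0048 0.0009 0.0076] min/max [[-0.0236, -0.059, 0.0062], [0.0542, 0.0578, 0.0094]]
wrist ledge 14273 [-0.087 -0.064] [-0.0601  0.0606]
wrist far 1053 [0.0639 0.0753] [0.0364 0.0615]
scene 1087 rect(tool) [ 0.0056 -0.0019] [0.1023 0.1205] 0.15 zplane [0.0086 0.0017 0.009 ] min/max [[-0.0431, -0.0603, 0.0066], [0.0559, 0.0559, 0.0135]]
scene ledge 333 [-0.0886 -0.0649] [-0.0575  0.0625]
scene far 44 [0.0636 0.0751] [-0.0491 -0.0038]
```

View pics/wrist3.png

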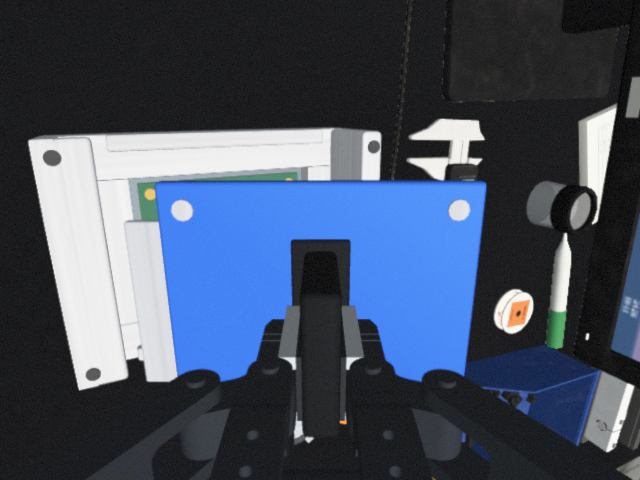

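```bash
python3 -c "
from h import *
where();delta(-.057,.012,.45);delta(-.057,.003,.45)"
```

```text
t 6.9 centre [11.2 -1.6 93.6] lip [-55.4  -1.5  61.3] euler xyz [-0.    -0.452 -0.001] F [ 0.5 -1.  -2.4] grip 0.0114 60.0
(-0.057, 0.012, 0.45) d [-0.0017  0.0014 -0.0494] [-0.0001  0.002   0.0013]
(-0.057, 0.003, 0.45) d [-0.0017  0.0014 -0.0584] [-0.0001  0.002   0.0013]
```

```bash
python3 -m jog '[{"x":-0.0015,"y":0.0012,"z":-0.02,"ax":0,"ay":0.002,"az":0.001,"grip":0},{"x":-0.0015,"y":0.0012,"z":-0.035,"ax":0,"ay":0.002,"az":0.001,"grip":0},{"x":-0.0015,"y":0.0012,"z":-0.047,"ax":0,"ay":0.002,"az":0.001,"grip":0},{"x":-0.0015,"y":0.0012,"z":-0.054,"ax":0,"ay":0.002,"az":0.001,"grip":0},{"x":-0.0015,"y":0.0012,"z":-0.0565,"ax":0,"ay":0.002,"az":0.001,"grip":0},{"x":-0.0015,"y":0.0012,"z":-0.0565,"ax":0,"ay":0.002,"az":0.001,"grip":0},{"x":-0.0015,"y":0.0012,"z":-0.0565,"ax":0,"ay":0.002,"az":0.001,"grip":0},{"x":-0.0015,"y":0.0012,"z":-0.0565,"ax":0,"ay":0.002,"az":0.001,"grip":0},{"x":-0.0015,"y":0.0012,"z":-0.0565,"ax":0,"ay":0.002,"az":0.001,"grip":0},{"x":-0.0015,"y":0.0012,"z":-0.0565,"ax":0,"ay":0.002,"az":0.001,"grip":0}]' 60
python3 - <<'E'
from h import *
where()
c=shot("wrist");save(c,"wrist4.png");held(c,"w")
where();delta(-.0715,.002,.45);delta(-.0715,.001,.45)
E
```

```text
time: 7.73
ee_pos: [0.6003, -0.0604, 0.0726]
eef_rot: [0.659, 0.718, 0.165, 0.151]
contact_force: [0.6, 0.3, -3.3]
opening: 0.0114
grasp_force: 60.2
t 7.73 centre [ 9.1 -0.2 37. ] lip [-57.5  -0.2   4.8] euler xyz [ 0.    -0.45  -0.001] F [ 0.6  0.3 -3.3] grip 0.0114 60.2
w 47519 rect(tool) [ 0.0132 -0.0009] [0.1207 0.083 ] 89.84 zplane [0.0042 0.0007 0.0076] min/max [[-0.0236, -0.059, 0.0062], [0.0541, 0.0578, 0.0093]]
t 7.78 centre [ 8.9 -0.2 36.8] lip [-57.7  -0.1   4.6] euler xyz [ 0.    -0.45  -0.001] F [ 0.5  0.8 -3.2] grip 0.0111 60.2
(-0.0715, 0.002, 0.45) d [-0.0138 -0.001  -0.0026] [-0.0003 -0.0001  0.0008]
(-0.0715, 0.001, 0.45) d [-0.0138 -0.001  -0.0036] [-0.0003 -0.0001  0.0008]
```

View pics/wrist4.png

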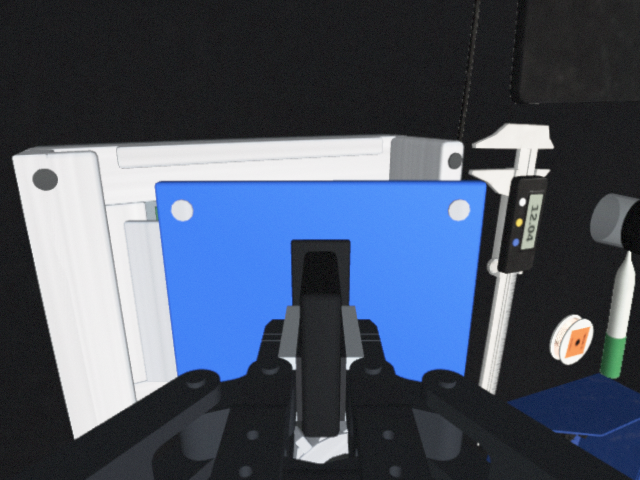

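```bash
python3 -m jog '[{"x":0,"y":0,"z":-0.0035,"ax":0,"ay":0,"az":0,"grip":0},{"x":-0.004,"y":0,"z":-0.0035,"ax":0,"ay":0,"az":0,"grip":0},{"x":-0.008,"y":-0.0005,"z":-0.0035,"ax":0,"ay":0,"az":0.0005,"grip":0},{"x":-0.012,"y":-0.001,"z":-0.0035,"ax":0,"ay":0,"az":0.0005,"grip":0},{"x":-0.0138,"y":-0.001,"z":-0.0035,"ax":0,"ay":0,"az":0.0005,"grip":0},{"x":-0.0138,"y":-0.001,"z":-0.0035,"ax":0,"ay":0,"az":0.0005,"grip":0},{"x":-0.0138,"y":-0.001,"z":-0.0035,"ax":0,"ay":0,"az":0.0005,"grip":0},{"x":-0.0138,"y":-0.001,"z":-0.0035,"ax":0,"ay":0,"az":0.0005,"grip":0},{"x":-0.0138,"y":-0.001,"z":-0.0035,"ax":0,"ay":0,"az":0.0005,"grip":0}]' 60
python3 - <<'E'
from h import *
where()
c=shot("wrist");save(c,"wrist5.png");held(c,"w")
where();delta(-.0715,.0005,.45)
for t in(.35,.25,.15,.08,.0):delta(-.072,.0005,t)
E
```

```text
time: 8.53
ee_pos: [0.5861, -0.0613, 0.0683]
eef_rot: [0.659, 0.719, 0.164, 0.15]
contact_force: [-0.3, 0.5, -2.7]
opening: 0.0114
grasp_force: 60.0
t 8.53 centre [-5.1  0.1 32.7] lip [-71.8   0.2   0.6] euler xyz [ 0.001 -0.449 -0.001] F [-0.3  0.5 -2.7] grip 0.0114 60.0
w 47464 rect(tool) [ 0.013  -0.0008] [0.1204 0.0836] 89.59 zplane [0.0042 0.0006 0.0076] min/max [[-0.0236, -0.059, 0.0062], [0.0541, 0.0578, 0.0093]]
t 8.58 centre [-5.1  0.2 32.7] lip [-71.8   0.2   0.6] euler xyz [ 0.001 -0.449 -0.001] F [ 0.2 -0.5 -2.5] grip 0.011 60.0
(-0.0715, 0.0005, 0.45) d [ 0.0003 -0.0001 -0.    ] [-0.0005 -0.001   0.0004]
(-0.072, 0.0005, 0.35) d [ 0.004   0.0002 -0.0064] [-0.0092  0.0987  0.0004]
(-0.072, 0.0005, 0.25) d [ 0.0076  0.0005 -0.0131] [-0.018   0.1983  0.0004]
(-0.072, 0.0005, 0.15) d [ 0.0105  0.0008 -0.0202] [-0.0267  0.2979  0.0004]
(-0.072, 0.0005, 0.08) d [ 0.0121  0.0009 -0.0253] [-0.0328  0.3676  0.0005]
(-0.072, 0.0005, 0.0) d [ 0.0135  0.001  -0.0313] [-0.0398  0.4473  0.0005]
```

View pics/wrist5.png

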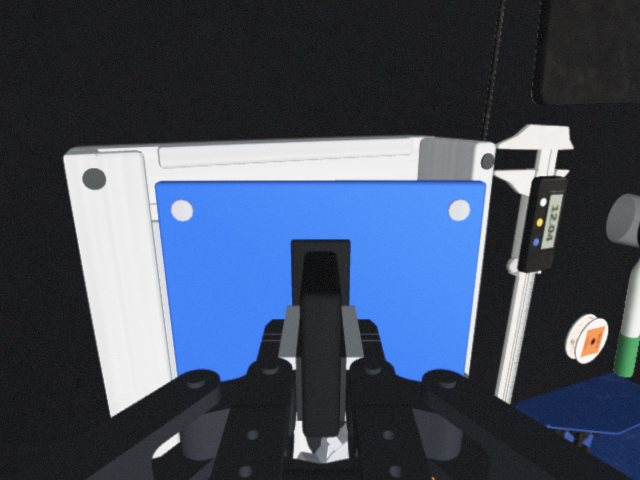

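```bash
python3 -m jog '[{"x":0.002,"y":0.0001,"z":-0.0032,"ax":-0.0045,"ay":0.049,"az":0.0004,"grip":0},{"x":0.004,"y":0.0002,"z":-0.0064,"ax":-0.0092,"ay":0.0987,"az":0.0004,"grip":0},{"x":0.0058,"y":0.0003,"z":-0.0097,"ax":-0.0136,"ay":0.1485,"az":0.0004,"grip":0},{"x":0.0076,"y":0.0005,"z":-0.0131,"ax":-0.018,"ay":0.1983,"az":0.0004,"grip":0},{"x":0.0091,"y":0.0006,"z":-0.0166,"ax":-0.0224,"ay":0.248,"az":0.0004,"grip":0},{"x":0.0105,"y":0.0008,"z":-0.0202,"ax":-0.0267,"ay":0.298,"az":0.0004,"grip":0},{"x":0.0105,"y":0.0008,"z":-0.0202,"ax":-0.0267,"ay":0.298,"az":0.0004,"grip":0},{"x":0.0105,"y":0.0008,"z":-0.0202,"ax":-0.0267,"ay":0.298,"az":0.0004,"grip":0},{"x":0.0105,"y":0.0008,"z":-0.0202,"ax":-0.0267,"ay":0.298,"az":0.0004,"grip":0}]' 60
python3 - <<'E'
from h import *
where()
c=shot("wrist");save(c,"wrist6.png");held(c,"w")
where()
for t in(.08,.04,.0):delta(-.072,.0005,t)
delta(-.072,-.0005,0)
E
```

```text
time: 9.33
ee_pos: [0.5962, -0.0602, 0.0478]
eef_rot: [0.674, 0.735, 0.056, 0.051]
contact_force: [0.8, -0.3, -3.4]
opening: 0.0113
grasp_force: 60.3
t 9.33 centre [ 0.8  0.3 11.3] lip [-72.4   0.3   0.2] euler xyz [ 0.   -0.15 -0.  ] F [ 0.8 -0.3 -3.4] grip 0.0113 60.3
w 47530 rect(tool) [0.0113 0.0005] [0.1246 0.0865] 90.0 zplane [0.0037 0.0014 0.0079] min/max [[-0.0236, -0.0593, 0.0065], [0.054, 0.0577, 0.0095]]
t 9.38 centre [ 0.4  0.3 11.3] lip [-72.7   0.3   0.2] euler xyz [ 0.   -0.15 -0.  ] F [ 1.   0.1 -2.2] grip 0.0113 60.2
(-0.072, 0.0005, 0.08) d [ 0.0024 -0.     -0.0048] [-0.0065  0.0697  0.0002]
(-0.072, 0.0005, 0.04) d [ 0.0031  0.     -0.0078] [-0.01    0.1095  0.0003]
(-0.072, 0.0005, 0.0) d [ 0.0037  0.0001 -0.0108] [-0.0135  0.1494  0.0003]
(-0.072, -0.0005, 0) d [ 0.0037  0.0001 -0.0118] [-0.0135  0.1494  0.0003]
```

```bash
python3 -m jog '[{"x":0.0014,"y":0,"z":-0.0026,"ax":-0.0035,"ay":0.038,"az":0.0002,"grip":0},{"x":0.0022,"y":0,"z":-0.0048,"ax":-0.0065,"ay":0.07,"az":0.0002,"grip":0},{"x":0.0028,"y":0,"z":-0.0078,"ax":-0.01,"ay":0.11,"az":0.0003,"grip":0},{"x":0.0034,"y":0,"z":-0.0105,"ax":-0.0135,"ay":0.1494,"az":0.0003,"grip":0},{"x":0.0034,"y":0,"z":-0.0118,"ax":-0.0135,"ay":0.1494,"az":0.0003,"grip":0},{"x":0.0034,"y":0,"z":-0.0118,"ax":-0.0135,"ay":0.1494,"az":0.0003,"grip":0},{"x":0.0034,"y":0,"z":-0.0118,"ax":-0.0135,"ay":0.1494,"az":0.0003,"grip":0},{"x":0.0034,"y":0,"z":-0.0118,"ax":-0.0135,"ay":0.1494,"az":0.0003,"grip":0}]' 60
python3 - <<'E'
from h import *
where()
c=shot("wrist");save(c,"wrist6.png");held(c,"w")
where()
delta(-.072,-.001,0)
E
```

```text
time: 10.05
ee_pos: [0.6004, -0.0605, 0.037]
eef_rot: [0.676, 0.737, 0.001, 0.001]
contact_force: [1.5, 0.6, 2.3]
opening: 0.0111
grasp_force: 60.6
t 10.05 centre [ 2.8 -0.4  0.5] lip [-71.2  -0.4   0.3] euler xyz [-0.001 -0.003 -0.   ] F [1.5 0.6 2.3] grip 0.0111 60.6
w 47502 rect(tool) [ 0.0128 -0.0005] [0.123  0.0833] 89.95 zplane [0.0028 0.0019 0.008 ] min/max [[-0.0237, -0.0595, 0.0066], [0.054, 0.0573, 0.0096]]
t 10.1 centre [ 2.8 -0.4  0.5] lip [-71.2  -0.4   0.3] euler xyz [-0.001 -0.002 -0.   ] F [ 1.  -0.9  1. ] grip 0.0111 60.6
(-0.072, -0.001, 0) d [-0.0008  0.0003 -0.0015] [0.0004 0.0025 0.0003]
```

View pics/wrist6.png

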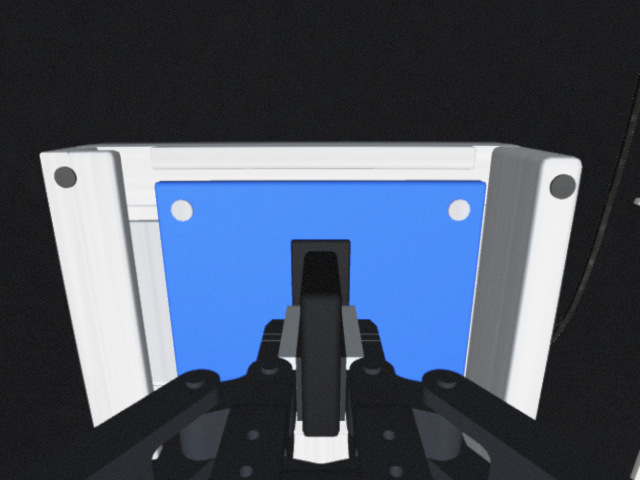

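```bash
python3 -m jog '[{"x":0,"y":0,"z":0.0005,"ax":0,"ay":0,"az":0,"grip":40},{"x":0,"y":0,"z":0.0005,"ax":0,"ay":0,"az":0,"grip":40},{"x":0,"y":0,"z":0.0005,"ax":0,"ay":0,"az":0,"grip":40},{"x":0,"y":0,"z":0.0005,"ax":0,"ay":0,"az":0,"grip":40},{"x":0,"y":0,"z":0.0005,"ax":0,"ay":0,"az":0,"grip":40},{"x":0,"y":0,"z":0.03,"ax":0,"ay":0,"az":0,"grip":40},{"x":0,"y":0,"z":0.07,"ax":0,"ay":0,"az":0,"grip":40},{"x":0,"y":0,"z":0.11,"ax":0,"ay":0,"az":0,"grip":40},{"x":0,"y":-0.04,"z":0.15,"ax":0,"ay":0,"az":-0.1,"grip":40},{"x":-0.01,"y":-0.07,"z":0.17,"ax":0,"ay":0,"az":-0.2,"grip":40},{"x":-0.02,"y":-0.09,"z":0.17,"ax":0,"ay":0,"az":-0.3,"grip":40},{"x":-0.02,"y":-0.09,"z":0.17,"ax":0,"ay":0,"az":-0.3,"grip":40}]' 60
python3 -m jog '[{"x":0,"y":0,"z":0,"ax":0,"ay":0,"az":0,"grip":40},{"x":0,"y":0,"z":0,"ax":0,"ay":0,"az":0,"grip":40},{"x":0,"y":0,"z":0,"ax":0,"ay":0,"az":0,"grip":40}]' 40
cat >> h.py <<'E'
AX=(SEAT+Ro.from_euler("z",PSI).apply([.02,-.105,0]))[:2]
def look(n,f):
    c=shot(n);save(c,f);W=cloud(c);hsv=cv2.cvtColor(c["image"],cv2.COLOR_RGB2HSV).astype(int)
    F=Ro.from_euler("z",-PSI).apply((W-SEAT).reshape(-1,3)).reshape(W.shape);X,Y,Z=F[...,0],F[...,1],F[...,2]
    def rect(m,l):
        P=F[m]
        if len(P)<6: print(n,l,len(P));return
        r=cv2.minAreaRect(P[:,:2].astype(np.float32));print(n,l,len(P),"med",np.median(P,0).round(4),"rect",np.round(r[0],4),np.round(r[1],4),round(r[2],2))
    box=(X>-.1)&(X<.15)&(Y>-.25)&(Y<.08)
    blue=box&(abs(Y)<.06)&(hsv[...,0]>95)&(hsv[...,0]<130)&(hsv[...,1]>100);rect(blue,"blue")
    rect(box&(abs(X)<.03)&(abs(Y)<.04)&(Z>.04)&(Z<.055),"grip")
    red=box&((hsv[...,0]<6)|(hsv[...,0]>172))&(hsv[...,1]>140)&(Z>.06)&(Z<.09);rect(red,"redtop")
    if red.sum()>5:
        p=np.median(W[red],0)[:2]-AX;print("   knob world",np.median(W[red],0).round(4),"r",np.hypot(*p).round(4),"lever",round((np.arctan2(p[1],p[0])-PSI-4.084)%(2*np.pi),3))
    o=box&(hsv[...,0]>8)&(hsv[...,0]<24)&(hsv[...,1]>120)&(Z>.0)&(Z<.03)&(np.hypot(X-.02,Y+.105)<.085)&(np.hypot(X-.02,Y+.105)>.03);rect(o,"orange")
    if o.sum()>5:
        a=np.arctan2(Y[o]+.105,X[o]-.02);a=np.angle(np.exp(1j*a).mean());print("   clamp",round((a+1.029)%(2*np.pi),3))
E
python3 - <<'E'
from h import *
where();print(AX)
look("wrist","w7.png");look("top","t7.png")
E
```

```text
time: 11.1
ee_pos: [0.5804, -0.1558, 0.2103]
eef_rot: [0.78, 0.626, 0.0, 0.004]
contact_force: [0.0, 0.8, 0.1]
opening: 0.0342
grasp_force: 0.0
time: 11.35
ee_pos: [0.5791, -0.1491, 0.2047]
eef_rot: [0.778, 0.629, -0.001, -0.001]
contact_force: [-0.6, -0.6, -0.9]
opening: 0.0343
grasp_force: 0.0
t 11.35 centre [-24.8 -86.6 168.2] lip [-95.6 -64.9 168.4] euler xyz [ 0.001  0.003 -0.298] F [-0.6 -0.6 -0.9] grip 0.0343 0.0
[ 0.62510955 -0.15884763]
wrist blue 21704 med [0.0038 0.0014 0.0068] rect [ 0.0239 -0.0004] [0.162  0.1005] 0.02
wrist grip 1677 med [ 0.0029 -0.0001  0.0486] rect [ 0.0029 -0.001 ] [0.0123 0.0501] 0.13
wrist redtop 857 med [-0.0314 -0.1966  0.0805] rect [-0.032  -0.2011] [0.0169 0.0173] 75.51
   knob world [ 0.5819 -0.2545  0.1025] r 0.105 lever 0.117
wrist orange 1309 med [ 0.0672 -0.1307  0.0184] rect [ 0.036  -0.1243] [0.0299 0.108 ] 79.06
   clamp 0.516
top blue 1520 med [0.0188 0.0087 0.0064] rect [ 0.0257 -0.0006] [0.2481 0.1177] 0.07
top grip 125 med [ 0.0028 -0.0024  0.048 ] rect [ 0.0033 -0.0017] [0.0479 0.0122] 89.83
top redtop 0
top orange 0
```

View pics/w7.png

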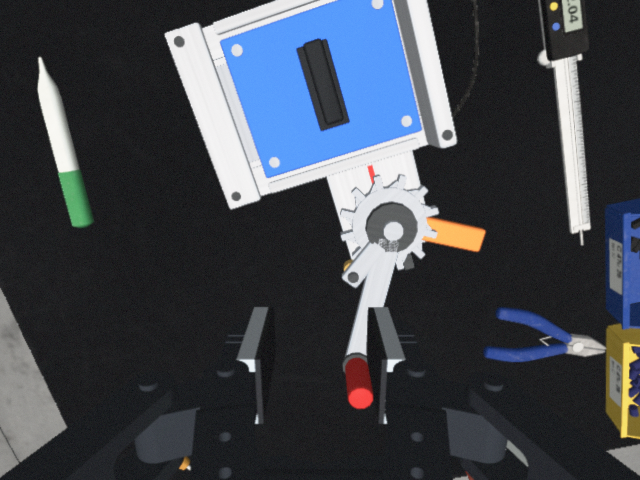

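```bash
python3 -m jog '[{"x":0.001,"y":-0.04,"z":0,"ax":0,"ay":0,"az":-0.1,"grip":60},{"x":0.002,"y":-0.08,"z":0,"ax":0,"ay":0,"az":-0.2,"grip":60},{"x":0.002,"y":-0.1106,"z":0,"ax":0,"ay":0,"az":-0.2,"grip":60},{"x":0.002,"y":-0.1106,"z":0,"ax":0,"ay":0,"az":-0.2,"grip":60},{"x":0.002,"y":-0.1106,"z":0,"ax":0,"ay":0,"az":-0.2,"grip":60},{"x":0.002,"y":-0.1106,"z":-0.03,"ax":0,"ay":0,"az":-0.2,"grip":60},{"x":0.002,"y":-0.1106,"z":-0.06,"ax":0,"ay":0,"az":-0.2,"grip":60},{"x":0.002,"y":-0.1106,"z":-0.08,"ax":0,"ay":0,"az":-0.2,"grip":60},{"x":0.002,"y":-0.1106,"z":-0.08,"ax":0,"ay":0,"az":-0.2,"grip":60},{"x":0.002,"y":-0.1106,"z":-0.08,"ax":0,"ay":0,"az":-0.2,"grip":60}]' 40
cat >> h.py <<'E'
def ktcp(L,z=.074):
    a=4.084+L+PSI;p=np.r_[AX+.11*np.array([np.cos(a),np.sin(a)]),z]
    return p,Ro.from_euler("z",PSI+L-.63).as_matrix()@R0
def kd(Ls,z=.074,p0=None,R_=None):
    s=monitor.get_state();M=Ro.from_quat(s["eef_rot"]).as_matrix();e=np.array(s["ee_pos"])
    a=e[:2]-AX;print("t",round(s["time"],2),e.round(4),"r",np.hypot(*a).round(4),"Ltcp",round((np.arctan2(a[1],a[0])-PSI-4.084)%(2*np.pi),3),"F",np.round(s["contact_force"],1),"open",round(s["opening"],4),round(s["grasp_force"],1))
    for L in Ls:
        p,R=ktcp(L,z);print(L,"d",(p-e).round(4),Ro.from_matrix(R@M.T).as_rotvec().round(3))
E
python3 -c "
from h import *
kd([.13]);look('wrist','w8.png');kd([.13])"
```

```text
time: 12.28
ee_pos: [0.5806, -0.2584, 0.1241]
eef_rot: [0.836, 0.548, -0.001, -0.002]
contact_force: [0.6, 0.6, 0.5]
opening: 0.0512
grasp_force: 0.0
t 12.28 [ 0.5806 -0.2584  0.1241] r 0.1091 Ltcp 0.12 F [0.6 0.6 0.5] open 0.0512 0.0
0.13 d [ 0.0006 -0.0013 -0.0501] [-0.003 -0.005 -0.002]
wrist blue 767 med [-0.0487 -0.0478  0.0064] rect [-0.047  -0.0488] [0.012  0.0286] 61.82
wrist grip 0
wrist redtop 1874 med [-0.0308 -0.1983  0.0819] rect [-0.032  -0.2013] [0.0174 0.0177] 41.95
   knob world [ 0.5827 -0.2562  0.1039] r 0.1062 lever 0.13
wrist orange 3370 med [ 0.0668 -0.1319  0.0182] rect [ 0.0418 -0.1274] [0.0323 0.0965] 82.28
   clamp 0.504
t 12.33 [ 0.5821 -0.2596  0.1263] r 0.1096 Ltcp 0.137 F [0.1 0.4 0.3] open 0.0515 0.0
0.13 d [-0.0009 -0.0001 -0.0523] [-0.001 -0.001 -0.002]
```

View pics/w8.png

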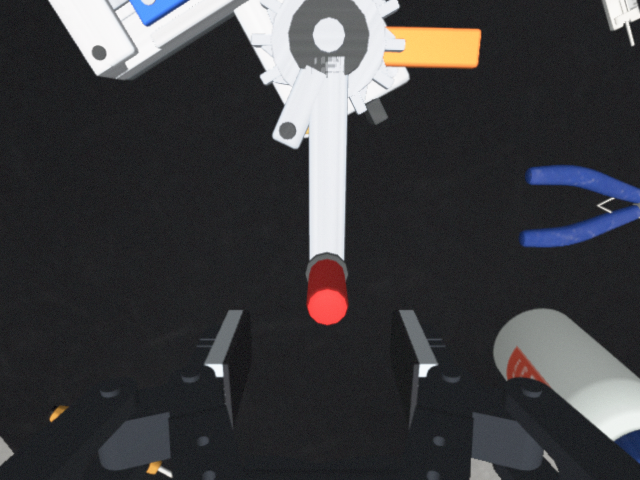

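```bash
python3 -m jog '[{"x":-0.0005,"y":0,"z":-0.03,"ax":0,"ay":0,"az":-0.002,"grip":60},{"x":-0.0005,"y":0,"z":-0.05,"ax":0,"ay":0,"az":-0.002,"grip":60},{"x":-0.0005,"y":0,"z":-0.05,"ax":0,"ay":0,"az":-0.002,"grip":60},{"x":-0.0005,"y":0,"z":-0.05,"ax":0,"ay":0,"az":-0.002,"grip":0},{"x":-0.0005,"y":0,"z":-0.05,"ax":0,"ay":0,"az":-0.002,"grip":0},{"x":-0.0005,"y":0,"z":-0.05,"ax":0,"ay":0,"az":-0.002,"grip":0},{"x":-0.0005,"y":0,"z":-0.05,"ax":0,"ay":0,"az":-0.002,"grip":0},{"x":-0.0005,"y":0,"z":-0.05,"ax":0,"ay":0,"az":-0.002,"grip":0},{"x":-0.0005,"y":0,"z":-0.05,"ax":0,"ay":0,"az":-0.002,"grip":0}]' 35
python3 -c "
from h import *
kd([.02,.12,.24,.36,.48,.6,.7],.075)"
```

```text
time: 13.08
ee_pos: [0.5832, -0.2619, 0.0792]
eef_rot: [0.837, 0.547, 0.001, 0.002]
contact_force: [-0.1, 1.0, 6.4]
opening: 0.0167
grasp_force: 34.4
t 13.08 [ 0.5832 -0.2619  0.0792] r 0.1113 Ltcp 0.154 F [-0.1  1.   6.4] open 0.0167 34.4
0.02 d [-0.0128  0.0077 -0.0042] [ 0.002  0.004 -0.108]
0.12 d [-0.003   0.0027 -0.0042] [ 0.002  0.004 -0.008]
0.24 d [ 0.0094 -0.002  -0.0042] [0.002 0.004 0.112]
0.36 d [ 0.0222 -0.0051 -0.0042] [0.002 0.004 0.232]
0.48 d [ 0.0353 -0.0067 -0.0042] [0.001 0.004 0.352]
0.6 d [ 0.0485 -0.0067 -0.0042] [0.001 0.004 0.472]
0.7 d [ 0.0594 -0.0055 -0.0042] [0.001 0.004 0.572]
```

```bash
python3 -m jog '[{"x":-0.006,"y":0.0028,"z":0,"ax":0,"ay":0,"az":-0.06,"grip":0},{"x":-0.0115,"y":0.0057,"z":0,"ax":0,"ay":0,"az":-0.117,"grip":0},{"x":-0.0115,"y":0.0057,"z":0,"ax":0,"ay":0,"az":-0.117,"grip":0},{"x":-0.0115,"y":0.0057,"z":0,"ax":0,"ay":0,"az":-0.117,"grip":0},{"x":0,"y":0,"z":0,"ax":0,"ay":0,"az":0,"grip":0},{"x":0.0107,"y":-0.004,"z":0,"ax":0,"ay":0,"az":0.103,"grip":0},{"x":0.0235,"y":-0.0071,"z":0,"ax":0,"ay":0,"az":0.223,"grip":0},{"x":0.0366,"y":-0.0087,"z":0,"ax":0,"ay":0,"az":0.343,"grip":0},{"x":0.0498,"y":-0.0087,"z":0,"ax":0,"ay":0,"az":0.463,"grip":0},{"x":0.0607,"y":-0.0075,"z":0,"ax":0,"ay":0,"az":0.563,"grip":0},{"x":0.0607,"y":-0.0075,"z":0,"ax":0,"ay":0,"az":0.563,"grip":0},{"x":0.0607,"y":-0.0075,"z":0,"ax":0,"ay":0,"az":0.563,"grip":0}]' 35
python3 -c "
from h import *
kd([]);look('wrist','w9.png');look('top','t9.png');kd([.7,.6,.48,.36,.24,.12,.03,0])"
```

```text
time: 14.08
ee_pos: [0.6442, -0.2695, 0.0792]
eef_rot: [0.653, 0.758, 0.0, 0.002]
contact_force: [-1.2, -0.1, 6.5]
opening: 0.0163
grasp_force: 35.0
t 14.08 [ 0.6442 -0.2695  0.0792] r 0.1122 Ltcp 0.711 F [-1.2 -0.1  6.5] open 0.0163 35.0
wrist blue 0
wrist grip 0
wrist redtop 3413 med [ 0.0279 -0.2101  0.0818] rect [ 0.0282 -0.2148] [0.017  0.0187] 3.31
   knob world [ 0.6423 -0.2629  0.1038] r 0.1054 lever 0.704
wrist orange 5066 med [ 0.0721 -0.1177  0.0182] rect [ 0.0708 -0.1167] [0.0182 0.0466] 77.04
   clamp 0.791
top blue 1863 med [ 0.0045 -0.0011  0.0063] rect [0.0314 0.0001] [0.2414 0.1033] 3.4
top grip 125 med [ 0.0027 -0.0025  0.0477] rect [ 0.0034 -0.0018] [0.048  0.0121] 89.97
top redtop 0
top orange 20 med [ 0.0729 -0.1237  0.0166] rect [ 0.044  -0.1224] [0.098  0.0291] 12.98
   clamp 0.624
t 14.18 [ 0.6439 -0.2695  0.0792] r 0.1122 Ltcp 0.709 F [0.2 0.4 5.3] open 0.0167 35.0
0.7 d [-0.0014  0.002  -0.0052] [0.003 0.004 0.01 ]
0.6 d [-0.0123  0.0008 -0.0052] [ 0.003  0.004 -0.09 ]
0.48 d [-0.0255  0.0009 -0.0052] [ 0.003  0.004 -0.21 ]
0.36 d [-0.0386  0.0024 -0.0052] [ 0.003  0.004 -0.33 ]
0.24 d [-0.0514  0.0056 -0.0052] [ 0.004  0.003 -0.45 ]
0.12 d [-0.0638  0.0103 -0.0052] [ 0.004  0.003 -0.57 ]
0.03 d [-0.0726  0.0147 -0.0052] [ 0.004  0.003 -0.66 ]
0 d [-0.0755  0.0164 -0.0052] [ 0.004  0.003 -0.69 ]
```

```bash
B='' ; python3 -m jog '[{"x":-0.0118,"y":-0.0012,"z":0,"ax":0,"ay":0,"az":-0.1,"grip":0},{"x":-0.025,"y":-0.0011,"z":0,"ax":0,"ay":0,"az":-0.22,"grip":0},{"x":-0.0381,"y":0.0004,"z":0,"ax":0,"ay":0,"az":-0.34,"grip":0},{"x":-0.0509,"y":0.0036,"z":0,"ax":0,"ay":0,"az":-0.46,"grip":0},{"x":-0.0633,"y":0.0083,"z":0,"ax":0,"ay":0,"az":-0.58,"grip":0},{"x":-0.074,"y":0.0138,"z":0,"ax":0,"ay":0,"az":-0.69,"grip":0},{"x":-0.074,"y":0.0138,"z":0,"ax":0,"ay":0,"az":-0.69,"grip":0},{"x":-0.074,"y":0.0138,"z":0,"ax":0,"ay":0,"az":-0.69,"grip":0},{"x":-0.074,"y":0.0138,"z":0,"ax":0,"ay":0,"az":-0.69,"grip":0}]' 35
python3 -c "
from h import *
kd([])"
python3 -m jog '[{"x":0.0107,"y":-0.0055,"z":0,"ax":0,"ay":0,"az":0.11,"grip":0},{"x":0.0231,"y":-0.0102,"z":0,"ax":0,"ay":0,"az":0.23,"grip":0},{"x":0.0359,"y":-0.0134,"z":0,"ax":0,"ay":0,"az":0.35,"grip":0},{"x":0.049,"y":-0.0149,"z":0,"ax":0,"ay":0,"az":0.47,"grip":0},{"x":0.0622,"y":-0.015,"z":0,"ax":0,"ay":0,"az":0.59,"grip":0},{"x":0.0731,"y":-0.0138,"z":0,"ax":0,"ay":0,"az":0.69,"grip":0},{"x":0.0774,"y":-0.0128,"z":0,"ax":0,"ay":0,"az":0.73,"grip":0},{"x":0.0774,"y":-0.0128,"z":0,"ax":0,"ay":0,"az":0.73,"grip":0},{"x":0.0774,"y":-0.0128,"z":0,"ax":0,"ay":0,"az":0.73,"grip":0}]' 35
python3 -c "
from h import *
kd([]);look('wrist','w10.png');kd([.6,.36,.12,.01])"
```

```text
time: 14.93
ee_pos: [0.5701, -0.2553, 0.0792]
eef_rot: [0.87, 0.492, 0.002, 0.002]
contact_force: [1.0, 2.1, 7.6]
opening: 0.017
grasp_force: 36.0
t 14.93 [ 0.5701 -0.2553  0.0792] r 0.111 Ltcp 0.022 F [1.  2.1 7.6] open 0.017 36.0
time: 15.68
ee_pos: [0.6476, -0.2689, 0.0792]
eef_rot: [0.637, 0.771, 0.0, 0.002]
contact_force: [-0.5, 0.2, 7.5]
opening: 0.0164
grasp_force: 35.9
t 15.68 [ 0.6476 -0.2689  0.0792] r 0.1123 Ltcp 0.742 F [-0.5  0.2  7.5] open 0.0164 35.9
wrist blue 0
wrist grip 0
wrist redtop 3407 med [ 0.0312 -0.2098  0.0818] rect [ 0.0315 -0.214 ] [0.0169 0.0182] 5.9
   knob world [ 0.6455 -0.2623  0.1038] r 0.1055 lever 0.735
wrist orange 1678 med [ 0.0646 -0.0965  0.0179] rect [ 0.0706 -0.0939] [0.0446 0.008 ] 18.88
   clamp 1.202
t 15.73 [ 0.6475 -0.2689  0.0792] r 0.1123 Ltcp 0.741 F [0.4 0.3 7.1] open 0.0168 35.9
0.6 d [-0.0159  0.0002 -0.0052] [ 0.003  0.004 -0.131]
0.36 d [-0.0422  0.0018 -0.0052] [ 0.004  0.003 -0.371]
0.12 d [-0.0673  0.0096 -0.0052] [ 0.004  0.003 -0.611]
0.01 d [-0.0781  0.0152 -0.0052] [ 0.004  0.003 -0.721]
```

```bash
python3 -m jog '[{"x":-0.0043,"y":-0.001,"z":0,"ax":0,"ay":0,"az":-0.04,"grip":0},{"x":-0.0152,"y":-0.0022,"z":0,"ax":0,"ay":0,"az":-0.14,"grip":0},{"x":-0.0284,"y":-0.0021,"z":0,"ax":0,"ay":0,"az":-0.26,"grip":0},{"x":-0.0415,"y":-0.0006,"z":0,"ax":0,"ay":0,"az":-0.38,"grip":0},{"x":-0.0543,"y":0.0026,"z":0,"ax":0,"ay":0,"az":-0.5,"grip":0},{"x":-0.0667,"y":0.0073,"z":0,"ax":0,"ay":0,"az":-0.62,"grip":0},{"x":-0.0774,"y":0.0128,"z":0,"ax":0,"ay":0,"az":-0.73,"grip":0},{"x":-0.0774,"y":0.0128,"z":0,"ax":0,"ay":0,"az":-0.73,"grip":0},{"x":-0.0774,"y":0.0128,"z":0,"ax":0,"ay":0,"az":-0.73,"grip":0}]' 35
python3 -m jog '[{"x":0.0107,"y":-0.0055,"z":0,"ax":0,"ay":0,"az":0.11,"grip":0},{"x":0.0231,"y":-0.0102,"z":0,"ax":0,"ay":0,"az":0.23,"grip":0},{"x":0.0359,"y":-0.0134,"z":0,"ax":0,"ay":0,"az":0.35,"grip":0},{"x":0.049,"y":-0.0149,"z":0,"ax":0,"ay":0,"az":0.47,"grip":0},{"x":0.0622,"y":-0.015,"z":0,"ax":0,"ay":0,"az":0.59,"grip":0},{"x":0.0731,"y":-0.0138,"z":0,"ax":0,"ay":0,"az":0.69,"grip":0},{"x":0.0774,"y":-0.0128,"z":0,"ax":0,"ay":0,"az":0.73,"grip":0},{"x":0.0774,"y":-0.0128,"z":0,"ax":0,"ay":0,"az":0.73,"grip":0},{"x":0.0774,"y":-0.0128,"z":0,"ax":0,"ay":0,"az":0.73,"grip":0}]' 35
python3 -c "
from h import *
kd([])"
python3 -m jog '[{"x":-0.0043,"y":-0.001,"z":0,"ax":0,"ay":0,"az":-0.04,"grip":0},{"x":-0.0152,"y":-0.0022,"z":0,"ax":0,"ay":0,"az":-0.14,"grip":0},{"x":-0.0284,"y":-0.0021,"z":0,"ax":0,"ay":0,"az":-0.26,"grip":0},{"x":-0.0415,"y":-0.0006,"z":0,"ax":0,"ay":0,"az":-0.38,"grip":0},{"x":-0.0543,"y":0.0026,"z":0,"ax":0,"ay":0,"az":-0.5,"grip":0},{"x":-0.0667,"y":0.0073,"z":0,"ax":0,"ay":0,"az":-0.62,"grip":0},{"x":-0.0774,"y":0.0128,"z":0,"ax":0,"ay":0,"az":-0.73,"grip":0},{"x":-0.0774,"y":0.0128,"z":0,"ax":0,"ay":0,"az":-0.73,"grip":0},{"x":-0.0774,"y":0.0128,"z":0,"ax":0,"ay":0,"az":-0.73,"grip":0}]' 35
python3 -c "
from h import *
kd([]);look('wrist','w11.png')"
```

```text
time: 16.48
ee_pos: [0.5699, -0.2552, 0.0792]
eef_rot: [0.87, 0.492, 0.002, 0.002]
contact_force: [0.6, 0.9, 7.8]
opening: 0.0165
grasp_force: 36.3
time: 17.23
ee_pos: [0.6476, -0.2689, 0.0792]
eef_rot: [0.637, 0.771, 0.0, 0.002]
contact_force: [-0.2, 0.3, 7.5]
opening: 0.0169
grasp_force: 36.2
t 17.23 [ 0.6476 -0.2689  0.0792] r 0.1123 Ltcp 0.742 F [-0.2  0.3  7.5] open 0.0169 36.2
time: 17.98
ee_pos: [0.5699, -0.2552, 0.0791]
eef_rot: [0.87, 0.492, 0.002, 0.002]
contact_force: [2.0, 1.7, 7.6]
opening: 0.0168
grasp_force: 36.6
t 17.98 [ 0.5699 -0.2552  0.0791] r 0.111 Ltcp 0.021 F [2.  1.7 7.6] open 0.0168 36.6
wrist blue 1096 med [-0.0503 -0.0476  0.0064] rect [-0.0498 -0.0479] [0.0123 0.027 ] 54.42
wrist grip 0
wrist redtop 3387 med [-0.0416 -0.1909  0.0817] rect [-0.0437 -0.1941] [0.0184 0.0169] 53.76
   knob world [ 0.5713 -0.2497  0.1037] r 0.1056 lever 0.006
wrist orange 3
```

```bash
python3 -m jog '[{"x":0.0107,"y":-0.0055,"z":0,"ax":0,"ay":0,"az":0.11,"grip":0},{"x":0.0231,"y":-0.0102,"z":0,"ax":0,"ay":0,"az":0.23,"grip":0},{"x":0.0359,"y":-0.0134,"z":0,"ax":0,"ay":0,"az":0.35,"grip":0},{"x":0.049,"y":-0.0149,"z":0,"ax":0,"ay":0,"az":0.47,"grip":0},{"x":0.0622,"y":-0.015,"z":0,"ax":0,"ay":0,"az":0.59,"grip":0},{"x":0.0731,"y":-0.0138,"z":0,"ax":0,"ay":0,"az":0.69,"grip":0},{"x":0.0774,"y":-0.0128,"z":0,"ax":0,"ay":0,"az":0.73,"grip":0},{"x":0.0774,"y":-0.0128,"z":0,"ax":0,"ay":0,"az":0.73,"grip":0},{"x":0.0774,"y":-0.0128,"z":0,"ax":0,"ay":0,"az":0.73,"grip":0}]' 35
python3 -m jog '[{"x":-0.0043,"y":-0.001,"z":0,"ax":0,"ay":0,"az":-0.04,"grip":0},{"x":-0.0152,"y":-0.0022,"z":0,"ax":0,"ay":0,"az":-0.14,"grip":0},{"x":-0.0284,"y":-0.0021,"z":0,"ax":0,"ay":0,"az":-0.26,"grip":0},{"x":-0.0415,"y":-0.0006,"z":0,"ax":0,"ay":0,"az":-0.38,"grip":0},{"x":-0.0543,"y":0.0026,"z":0,"ax":0,"ay":0,"az":-0.5,"grip":0},{"x":-0.0667,"y":0.0073,"z":0,"ax":0,"ay":0,"az":-0.62,"grip":0},{"x":-0.0774,"y":0.0128,"z":0,"ax":0,"ay":0,"az":-0.73,"grip":0},{"x":-0.0774,"y":0.0128,"z":0,"ax":0,"ay":0,"az":-0.73,"grip":0},{"x":-0.0774,"y":0.0128,"z":0,"ax":0,"ay":0,"az":-0.73,"grip":0}]' 35
python3 -c "
from h import *
kd([]);look('wrist','w12.png');look('top','t12.png')
i=cv2.imread('pics/t12.png')[120:330,250:500];cv2.imwrite('pics/t12c.png',cv2.resize(i,None,fx=2.4,fy=2.4,interpolation=cv2.INTER_CUBIC))"
```

```text
time: 18.78
ee_pos: [0.6475, -0.2689, 0.0792]
eef_rot: [0.637, 0.771, 0.0, 0.002]
contact_force: [0.1, 0.0, 7.5]
opening: 0.0168
grasp_force: 36.5
time: 19.53
ee_pos: [0.57, -0.2552, 0.0792]
eef_rot: [0.87, 0.492, 0.002, 0.002]
contact_force: [1.3, 1.5, 7.2]
opening: 0.0168
grasp_force: 36.8
t 19.53 [ 0.57   -0.2552  0.0792] r 0.111 Ltcp 0.021 F [1.3 1.5 7.2] open 0.0168 36.8
wrist blue 1094 med [-0.0503 -0.0477  0.0064] rect [-0.0498 -0.0478] [0.0123 0.0273] 54.18
wrist grip 0
wrist redtop 3387 med [-0.0416 -0.1908  0.0818] rect [-0.0435 -0.1938] [0.0183 0.0169] 53.74
   knob world [ 0.5712 -0.2496  0.1038] r 0.1055 lever 0.005
wrist orange 3
top blue 1824 med [-0.0004  0.001   0.0064] rect [0.0299 0.0029] [0.1075 0.2371] 89.37
top grip 126 med [ 0.0029 -0.0018  0.0478] rect [ 0.0036 -0.0017] [0.0477 0.0127] 89.27
top redtop 0
top orange 9 med [ 0.038  -0.0594  0.0184] rect [ 0.0125 -0.0788] [0.0966 0.0484] 80.95
   clamp 2.499
```

View pics/t12c.png

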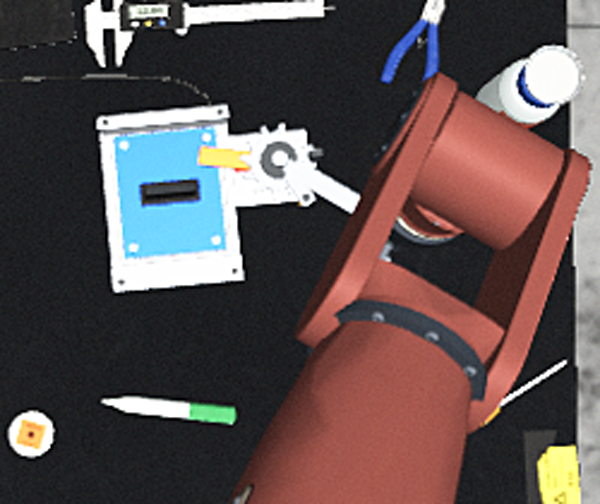

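```bash
python3 -m jog '[{"x":0,"y":0,"z":0,"ax":0,"ay":0,"az":0,"grip":50},{"x":0,"y":0,"z":0,"ax":0,"ay":0,"az":0,"grip":50},{"x":0,"y":0,"z":0,"ax":0,"ay":0,"az":0,"grip":50},{"x":0,"y":0,"z":0,"ax":0,"ay":0,"az":0,"grip":50},{"x":0,"y":0,"z":0.03,"ax":0,"ay":0,"az":0,"grip":50},{"x":0,"y":0,"z":0.07,"ax":0,"ay":0,"az":0,"grip":50},{"x":0,"y":0,"z":0.11,"ax":0,"ay":0,"az":0,"grip":50},{"x":-0.02,"y":0,"z":0.15,"ax":0,"ay":0,"az":0,"grip":50},{"x":-0.04,"y":0.02,"z":0.17,"ax":0,"ay":0,"az":0,"grip":50},{"x":-0.04,"y":0.04,"z":0.17,"ax":0,"ay":0,"az":0,"grip":50},{"x":-0.04,"y":0.04,"z":0.17,"ax":0,"ay":0,"az":0,"grip":50},{"x":-0.04,"y":0.04,"z":0.17,"ax":0,"ay":0,"az":0,"grip":50}]' 35
python3 -c "
from h import *
kd([]);look('wrist','w13.png');look('top','t13.png')"
```

```text
time: 20.63
ee_pos: [0.5276, -0.2142, 0.246]
eef_rot: [0.87, 0.493, -0.0, 0.0]
contact_force: [0.2, -0.3, -0.3]
opening: 0.0427
grasp_force: 0.0
t 20.63 [ 0.5276 -0.2142  0.246 ] r 0.1122 Ltcp 5.769 F [ 0.2 -0.3 -0.3] open 0.0427 0.0
wrist blue 6478 med [-0.0289 -0.0277  0.0067] rect [-0.0219 -0.0372] [0.0607 0.1291] 54.04
wrist grip 10 med [-0.002  -0.0253  0.0425] rect [-0.002  -0.0252] [0.001  0.0034] 56.61
wrist redtop 673 med [-0.0433 -0.191   0.082 ] rect [-0.0436 -0.194 ] [0.0173 0.017 ] 40.26
   knob world [ 0.5696 -0.2501  0.104 ] r 0.1068 lever 6.277
wrist orange 1089 med [ 0.0288 -0.0578  0.0182] rect [ 0.014  -0.0865] [0.0973 0.0278] 61.23
   clamp 2.416
top blue 1821 med [-0.0013  0.0006  0.0064] rect [0.0303 0.0042] [0.2385 0.1083] 0.1
top grip 124 med [ 0.0029 -0.001   0.0481] rect [ 0.0031 -0.0018] [0.0477 0.0123] 88.91
top redtop 0
top orange 10 med [ 0.0376 -0.0576  0.0165] rect [ 0.0121 -0.0786] [0.0965 0.0477] 80.81
   clamp 2.502
```

View pics/w13.png

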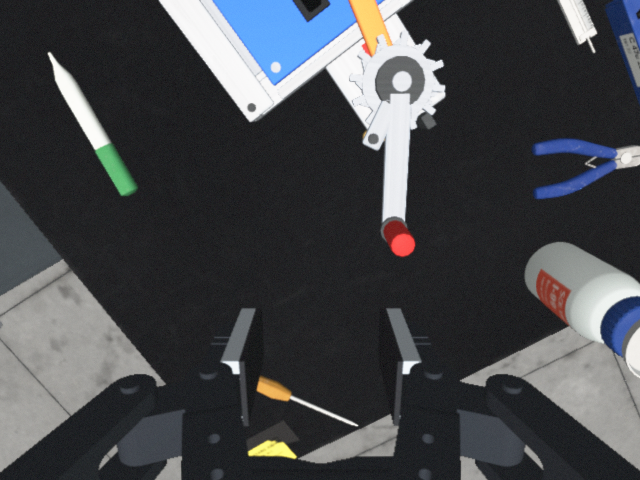

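```bash
python3 -c "
from station import workorder
print(workorder.sign_off())"
```

```text
the job is handed in; nothing more can be done
None
```

The job is handed in: the plate is seated flat with its lip under the ledge, the clamp arm lies across it at about 2.4 rad (square is 2.6, accepted 2.2 to 3.0), the lever is back at its stop, and the gripper is clear of everything; the sign-off gave no verdict, so these are my own camera measurements.

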